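# Make up two gift sets in card trays

### The job

Make up two gift sets from the stock standing between the two card trays. In the long tray with three cells, set the striped candle jar in the middle cell and one bird in each end cell, each bird lying lengthwise along the tray. In the short tray with two cells, set the pinch pot in the cell nearer the robot and the egg cup in the farther one; set everything down upright (not dropped), flat on the cell floor and about in the middle of its cell, and leave the tape roll and the mug where they are.

Things in the scene. Friction and masses are not known exactly. Their poses are not given: they have to be found in the camera images.
- candle: Striped ceramic candle jar, a straight round cylinder 61 mm across and 60 mm tall, 0.2 kg, cream with tan vertical stripes, the tallest of the stock. Origin at the centre of its underside, z up. Grasp it across its outside.
- bird_a: Glazed bird ornament, grey-blue back and pale belly, 36 mm wide (its x), 64 mm long (its y, beak to tail), 45 mm tall, 50 g; one of two alike. Origin at the centre of its underside, z up. Stands on its belly; grasp the body across its 36 mm width, fingertips about 14 mm above its underside.
- bird_b: Glazed bird ornament, grey-blue back and pale belly, 36 mm wide (its x), 64 mm long (its y, beak to tail), 45 mm tall, 50 g; one of two alike. Origin at the centre of its underside, z up. Stands on its belly; grasp the body across its 36 mm width, fingertips about 14 mm above its underside.
- pinch_pot: Small pinch pot, speckled white glaze, open at the top, steep sides, about 54 mm across and 38 mm tall, 90 g. Origin at the centre of its underside, z up. Grasp it across its outside, fingertips about 16 mm above its underside.
- egg_cup: Small low egg cup, plain yellow ceramic, flaring from a 36 mm foot to a 51 mm rim, 31 mm tall, 60 g. Origin at the centre of its underside, z up. Grasp it across the outside of its rim, fingertips about 16 mm above its underside.
- long_tray: Fixed low brown card tray, 244 mm (its x) by 86 mm (its y), three cells in a row along x. Origin: centre of its underside, z up; +x is its end away from the robot (turned 0.15 rad at most). Floor 3 mm, walls 4 mm thick, tops 12 mm above the table. Cells 76 mm (x) by 78 mm (y) inside, centred at x = -80, 0 and +80 mm.
- short_tray: Fixed low brown card tray, 160 mm (its x) by 82 mm (its y), two cells in a row along x. Origin: centre of its underside, z up; +x is its end away from the robot (turned 0.15 rad at most). Floor 3 mm, walls 4 mm thick, tops 12 mm above the table. Cells 74 by 74 mm inside, centred at x = -39 mm (near cell) and +39 mm (far cell).
- tape: Roll of brown packing tape lying flat, 93 mm across, 48 mm tall; a bystander at the right. Origin at the centre of its underside.
- mug: White mug, 86 mm tall, 111 mm with its handle; a bystander at the left. Origin at the centre of its underside.
Things that resemble listed ones, but are neither listed nor needed, are in the scene too. What is shaped like the bird_b but orange is not meant.

How it is judged (in metres and radians):
At the end, for the whole second after the job is handed in: Candle jar in the long tray's middle cell, a bird in each end cell within 0.35 rad of lengthwise; pinch pot in the short tray's near cell, egg cup in its far one. Each within 15 mm of its cell's centre along each tray side, on the floor (underside below 7 mm), upright to 0.15 rad, released, at rest (x of candle in the frame of long_tray between -0.015 and 0.015 m and y of candle in the frame of long_tray between -0.015 and 0.015 m and height (world z) of each of candle, pinch_pot, egg_cup below 0.007 m and angle between each of candle, pinch_pot, egg_cup's own z axis and vertical below 0.15 rad and x of pinch_pot in the frame of short_tray between -0.054 and -0.024 m and y of pinch_pot in the frame of short_tray between -0.015 and 0.015 m and x of egg_cup in the frame of short_tray between 0.024 and 0.054 m and y of egg_cup in the frame of short_tray between -0.015 and 0.015 m and ((x of bird_a in the frame of long_tray between 0.065 and 0.095 m and y of bird_a in the frame of long_tray between -0.015 and 0.015 m and height (world z) of each of bird_a, bird_b below 0.007 m and angle between each of bird_a, bird_b's own z axis and vertical below 0.15 rad and x of bird_b in the frame of long_tray between -0.095 and -0.065 m and y of bird_b in the frame of long_tray between -0.015 and 0.015 m) or (x of bird_a in the frame of long_tray between -0.095 and -0.065 m and y of bird_a in the frame of long_tray between -0.015 and 0.015 m and height (world z) of each of bird_a, bird_b below 0.007 m and angle between each of bird_a, bird_b's own z axis and vertical below 0.15 rad and x of bird_b in the frame of long_tray between 0.065 and 0.095 m and y of bird_b in the frame of long_tray between -0.015 and 0.015 m)) and angle between the y axis of each of bird_a, bird_b and the x axis of long_tray, either way round below 0.35 rad and linear speed of each of candle, bird_a, bird_b, pinch_pot, egg_cup below 0.02 m/s and angular speed of each of candle, bird_a, bird_b, pinch_pot, egg_cup below 0.2 rad/s and contact force between the fingers and candle below 0.1 N and contact force between the fingers and bird_a below 0.1 N and contact force between the fingers and bird_b below 0.1 N and contact force between the fingers and pinch_pot below 0.1 N and contact force between the fingers and egg_cup below 0.1 N); the robot touches nothing.
It fails at once if the tape roll or the mug moved by more than 20 mm (distance of any of tape, mug from where it was at the start of the episode above 0.02 m).
It fails at once if a thing dropped (falling free at more than 0.7 m/s, about 25 mm of fall) ((linear speed of candle above 0.7 m/s and contact force between the fingers and candle below 0.05 N) or (linear speed of bird_a above 0.7 m/s and contact force between the fingers and bird_a below 0.05 N) or (linear speed of bird_b above 0.7 m/s and contact force between the fingers and bird_b below 0.05 N) or (linear speed of pinch_pot above 0.7 m/s and contact force between the fingers and pinch_pot below 0.05 N) or (linear speed of egg_cup above 0.7 m/s and contact force between the fingers and egg_cup below 0.05 N)).
It also fails if it takes over 115 s, if anything falls off the work surface, if the arm or the gripper's body presses on something with over 40 N, if the wrist force passes 120 N, or if a joint passes its speed limit or range.

### The arm

A 6-joint arm with a two-finger parallel gripper is mounted at the origin on a cart in front of the work surface, level with it; the furniture and walls round the work are solid. World frame = base frame: x ahead of the robot, y to its left, z up, the work surface at z = 0. Lengths are in m, angles in degrees, forces in N, time in s.
With the tool pointing down it reaches from about 0.3 to 0.875 m from the base axis. Payload 6.4 kg.
Tool frame: the origin (TCP) lies midway between the tips of the shut fingers; the grasp point (between the pads) lies grip_depth behind it (grip_depth is the distance from the TCP to the grasp point, in m); z points along the fingers, y is the line along which they close (so a half turn about z gives the same grasp; the last joint's range is limited). The gripper opens to 88 mm and grips with 3 to 60 N. Pads are 18 mm wide; open, the fingers measure 123 mm over their backs; the gripper's body (75 mm by 187 mm) begins 45 mm behind the grasp point.
Start: joints at [-81.778, 10.359, 92.074, -0, 77.567, -11.82], TCP at [0.197, -0.54, 0.239] pointing down, gripper open.
Joint ranges: [-171.53, 171.53], [-51.25, 118.39], [17.06, 147.69], [-65.23, 245.23], [0, 150.52], [-178.68, 178.68]. Speed limits (degrees/s): [147.25, 147.25, 172.46, 180, 180, 180].

### API

Orientations are given as a 3x3 rotation matrix whose columns are the frame's x, y, z axes.
In Python, from rig import * gives the robot as it stands.
- The arm moves only by the tool servo_tool, never from a script. Its argument "moves" is a list of rows, each a list of 7 numbers: the turn, a rotation vector about the tool's x, y, z in units of 6 degrees (1.0 is 6 degrees), then the shift along the tool's x, y, z in units of 300 mm (1.0 is 300 mm), then the opening, from 0 (shut) to 1 (fully open). A call has 1 to 8 rows; each row shifts and turns the commanded pose from where the row before left it, along the tool's axes as they then stand; what a row does not reach is not made up. A row lasts 1/10 s, in which the tool goes at most 50 mm and 8.59 degrees, less where a joint would pass 70% of its speed; a pose out of reach is approached as far as the arm can. A call with a number of a shift or a turn outside -1 to 1 is refused whole. A call with a gripper value outside its range is refused whole. The fingers move at their own pace and stop on an object; "newtons" is the grip in N (left out, the last holds). Time passes only in rows, so rows that do not move let the fingers close. It gives the time, the measured TCP pose, the force, the opening and the grip force at its end, in the units of the state.
- state(): the state, without advancing time (a new reading comes with each control period).
- capture(name): name is "side" or "top" or "wrist"; returns a dict with "image" (480x640x3 uint8, red, green, blue), "range_z" (480x640 float32, m along the optical axis (not along the pixel's ray), 0 where there is no reading), "K" (3x3 intrinsics, pixels), "T" (4x4, takes a point from camera to world coordinates); the wrist camera has in their place "tool_from_camera" (4x4, takes a point from camera to tool coordinates, whose origin is the TCP and whose axes are the flange's). Camera axes: x right, y down, z forward; pixel columns grow to the right and rows downward; lengths in m; the calibration is good to about 2 mm. A picture is of the moment at which its call begins: read the wrist's pose just before it.
- close_job(): hands the job in; it is judged then, once.
Trained networks look in a picture, given as the dict that the camera call returned (one of the last four; its "shot" number tells which), for a name from the list of things; names that differ only in an ending like _2 or _b are one class to them, and where a whole thing is asked for, a point or a joint stands for the part that bears it (a point fixed in the world has none). Each returns a list of dicts, best first, with "score" (0 to 1); they miss things now and then, are a little off and sometimes report something else, mostly with a low value. They report only what shows in the picture. A call takes as long as a camera call. They do not tell look-alikes from the thing itself.
- silhouettes(picture, thing): "region" (480x640 bool, what is visible of it) and "box" ([left, top, right, bottom] in pixels, round what is visible of it).
- place_of(picture, thing): "point" ([row, column] in pixels: a listed point, or the origin of a listed thing).
The state is a dict: "t": time; "q": joint angles; "joint_velocities": joint speeds; "tau": joint torques, N m; "tcp_pos": TCP position; "orientation": TCP orientation; "force": force on the tool from outside, world axes, zero at the start; "torque": the same for the moment, N m; "width": finger opening in m; "finger_force": force on a finger pad.
Only numpy, scipy, OpenCV 4.12 (cv2) and the standard library are available. Lean on these libraries where they do the work, as an engineer would, in place of code of your own. Each camera call takes 0.05 s, during which the arm holds its last target. There are 200 camera calls.

## Working session

There is one attempt and no reset: what is moved stays moved. The work goes in short steps, Python scripts to look and compute and a tool call to move; the robot and the scene stay as the last step left them, time stands still between calls to the robot, and variables do not carry over. Pictures are saved under pics/ and viewed, at most 14 in all, crops included, and the job is handed in when it is done.

Besides the shell and the picture viewer there is one more tool, called in YAML: its name, and indented under it one key for each argument. servo_tool: Moves the arm, as the interface text tells. Its arguments: {"type":"object","properties":{"moves":{"type":"array"},"newtons":{"type":"number"}},"required":["moves"]}

```bash
mkdir -p pics; ls; cat > a.py <<'E'
from rig import *
import cv2, numpy as np
s=state(); print(s)
import rig; print([n for n in dir(rig) if n[0]!='_'])
for n in ("top","side"):
    p=capture(n); cv2.imwrite(f"pics/{n}0.png",p["image"][:,:,::-1])
    print(n,p["K"].tolist(),np.round(p["T"],4).tolist())
    np.savez(f"{n}0.npz",**{k:p[k] for k in("image","range_z","K","T")})
    for th in ("candle","bird_a","pinch_pot","egg_cup","long_tray","short_tray","tape","mug"):
        for d in silhouettes(p,th)[:5]:
            m=d["region"]; z=p["range_z"]; m2=m&(z>0)
            if m2.sum()==0: continue
            v,u=np.nonzero(m2); zz=z[m2]
            P=np.linalg.inv(p["K"])@np.vstack([u*zz,v*zz,zz]); W=p["T"][:3,:3]@P+p["T"][:3,3:]
            print(n,th,round(d["score"],2),np.round(d["box"]).tolist(),"med",np.round(np.median(W,1),3),"lo",np.round(np.percentile(W,2,1),3),"hi",np.round(np.percentile(W,98,1),3))
E
python3 a.py
```

```text
pics
{'t': 0.0, 'q': array([-8.17789488e+01,  1.04007209e+01,  9.21296323e+01,  6.87034629e-04,
        7.75670384e+01, -1.18212970e+01]), 'joint_velocities': array([-0.04079886,  0.03149163,  0.05892784, -0.07844582, -0.12355939,
        0.02313671]), 'tau': array([ 8.49325315e-04, -4.33867979e+01, -3.41845965e+01,  7.02854223e-02,
        3.84089816e-02, -1.38838873e-04]), 'tcp_pos': array([ 0.19699421, -0.53965178,  0.23783871]), 'orientation': array([[ 9.39440501e-01,  3.42711965e-01, -2.31469748e-04],
       [ 3.42711854e-01, -9.39439061e-01,  1.68400988e-03],
       [ 3.59678611e-04, -1.66135451e-03, -9.99998555e-01]]), 'force': array([ 0.1440947 ,  0.8566655 , -0.19364803]), 'torque': array([ 0.02592398, -0.03851716, -0.00321463]), 'finger_force': 0.0, 'width': 0.08839761794790854}
['Unreachable', 'capture', 'close_job', 'grip_depth', 'place_of', 'silhouettes', 'state']
top [[493.6365782096103, 0.0, 320.55993828030006], [0.0, 493.6365782096103, 240.47357399309624], [0.0, 0.0, 1.0]] [[-0.0145, -0.9889, 0.1478, 0.3438], [-0.9997, 0.0171, 0.016, -0.071], [-0.0183, -0.1476, -0.988
[... 2661 characters left out ...]
4.0, 281.0] med [ 0.443 -0.016  0.019] lo [ 0.42  -0.036 -0.001] hi [0.466 0.019 0.032]
side long_tray 0.85 [276.0, 293.0, 380.0, 332.0] med [0.502 0.129 0.004] lo [ 0.384  0.079 -0.001] hi [0.616 0.183 0.014]
side short_tray 0.84 [296.0, 188.0, 345.0, 214.0] med [ 0.489 -0.359  0.004] lo [ 0.414 -0.407 -0.004] hi [ 0.569 -0.308  0.014]
side short_tray 0.58 [336.0, 260.0, 351.0, 279.0] med [ 0.444 -0.017  0.019] lo [ 0.423 -0.033  0.005] hi [0.465 0.019 0.031]
side tape 0.89 [310.0, 162.0, 336.0, 182.0] med [ 0.47  -0.486  0.028] lo [ 0.428 -0.554  0.   ] hi [ 0.512 -0.461  0.05 ]
side mug 0.62 [346.0, 348.0, 384.0, 400.0] med [0.445 0.371 0.056] lo [0.406 0.322 0.011] hi [0.483 0.415 0.087]
```

```bash
cat > b.py <<'E'
import cv2, numpy as np
c=np.load("top0.npz"); im=c["image"]
cr=im[190:315,110:540][:, :, ::-1]; cv2.imwrite("pics/crop0.png",cv2.resize(im[190:315,270:510][:,:,::-1],None,fx=3.3,fy=3.3,interpolation=cv2.INTER_CUBIC))
Ws=[];
for n in("top","side"):
    c=np.load(n+"0.npz"); z=c["range_z"]; v,u=np.nonzero(z>0); zz=z[v,u]
    P=np.linalg.inv(c["K"])@np.vstack([u*zz,v*zz,zz]); Ws.append((c["T"][:3,:3]@P+c["T"][:3,3:]).T)
def box(n,x0,x1,y0,y1,z0,z1):
    for nm,W in zip(("top","side"),Ws):
        s=W[(W[:,0]>x0)&(W[:,0]<x1)&(W[:,1]>y0)&(W[:,1]<y1)&(W[:,2]>z0)&(W[:,2]<z1)][:,:2]
        r=cv2.minAreaRect((s*1000).astype(np.float32)); q=s-s.mean(0); w,V=np.linalg.eigh(q.T@q); a=np.degrees(np.arctan2(V[1,1],V[0,1]))
        print(n,nm,len(s),"rect",np.round(r[0],1),np.round(r[1],1),round(r[2],1),"pca",round(a,1),"mean",np.round(s.mean(0),4), "ext",np.round(w**.5/len(s)**.5,4))
box("A",.40,.49,-.26,-.18,.008,.06);box("B",.40,.49,-.155,-.09,.008,.06);box("C",.54,.63,-.51,-.44,.008,.06)
box("candle",.50,.6,-.11,-.02,.03,.08);box("pot",.50,.6,-.21,-.12,.008,.06);box("egg",.40,.49,-.05,.03,.015,.06)
box("long",.36,.65,.07,.2,.006,.02);box("short",.39,.6,-.41,-.30,.006,.02)
W=Ws[0]; 
s=W[(W[:,0]>.3)&(W[:,0]<.7)&(abs(W[:,1]+.1)<.6)&(W[:,2]>.02)]
print("high",[(round(x,2),round(y,2)) for x,y in {(round(a[0]/.04)*.04,round(a[1]/.04)*.04) for a in s}])
import rig;print(rig.grip_depth)
E
python3 b.py
```

```text
A top 277 rect [ 443.8 -218.7] [53.6 40.2] 45.7 pca 78.6 mean [ 0.4436 -0.2177] ext [0.0085 0.0148]
A side 166 rect [ 447.4 -214.8] [55.1 32.7] 84.7 pca 77.3 mean [ 0.4475 -0.2118] ext [0.0087 0.0137]
B top 272 rect [ 439.4 -125.4] [45.7 44.9] 89.3 pca 45.5 mean [ 0.4385 -0.1245] ext [0.0086 0.0149]
B side 190 rect [ 439.8 -121.6] [58.7 32.6] 45.2 pca -137.5 mean [ 0.4415 -0.1178] ext [0.0079 0.014 ]
C top 284 rect [ 581.6 -467.5] [59.7 35.5] 34.6 pca -161.7 mean [ 0.5801 -0.4656] ext [0.0083 0.0146]
C side 146 rect [ 584.5 -465.3] [59.2 37.9] 24.5 pca -163.4 mean [ 0.5852 -0.4603] ext [0.0073 0.0148]
candle top 540 rect [548.8 -67.1] [60.1 60.8] 69.9 pca -176.2 mean [ 0.5492 -0.0668] ext [0.0156 0.0163]
candle side 445 rect [552.4 -66.4] [67.7 62.8] 68.2 pca 87.9 mean [ 0.5524 -0.0636] ext [0.0166 0.0209]
pot top 232 rect [ 556.6 -166. ] [51.2 70.6] 77.0 pca 154.1 mean [ 0.5507 -0.1661] ext [0.0153 0.0168]
pot side 214 rect [ 551.4 -164.1] [51.4 60.3] 19.4 pca 92.0 mean [ 0.5508 -0.17  ] ext [0.0148 0.0189]
egg top 163 rect [440.   -6.6] [48.8 47.9] 44.2 pca 90.5 mean [ 0.4423 -0.00
[... 1756 characters left out ...]
), (0.44, -0.16), (0.68, 0.24), (0.48, -0.56), (0.68, -0.04), (0.56, -0.44), (0.6, -0.48), (0.68, -0.52), (0.68, 0.48), (0.56, -0.2), (0.68, -0.28), (0.56, -0.08), (0.44, -0.04), (0.64, -0.56), (0.64, 0.44), (0.64, 0.04), (0.68, 0.08), (0.64, -0.32), (0.68, 0.2), (0.48, -0.68), (0.56, -0.48), (0.48, 0.32), (0.52, 0.24), (0.64, 0.16), (0.6, -0.36), (0.52, -0.52), (0.44, -0.56), (0.4, -0.6), (0.48, -0.2), (0.4, 0.4), (0.64, -0.6), (0.64, 0.4), (0.68, -0.16), (0.68, -0.68), (0.56, 0.4), (0.68, 0.32), (0.32, -0.04), (0.68, -0.44), (0.52, -0.64), (0.44, -0.68), (0.56, -0.12), (0.68, -0.2), (0.44, 0.32), (0.64, 0.28), (0.68, -0.08), (0.64, -0.48), (0.52, -0.16), (0.44, -0.2), (0.64, -0.24)]
0.0187
```

View pics/top0.png

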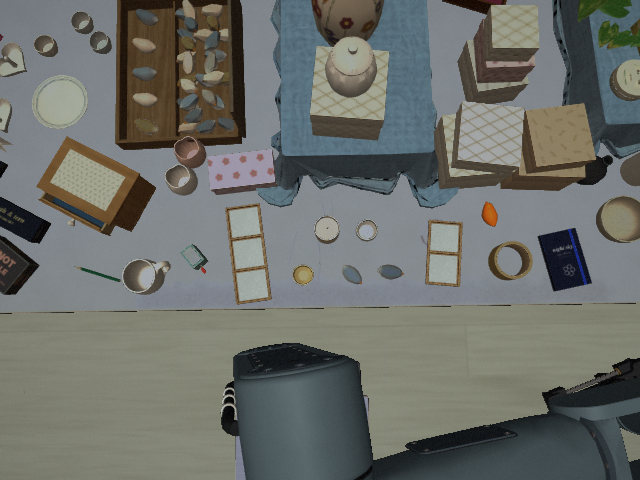

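View pics/crop0.png

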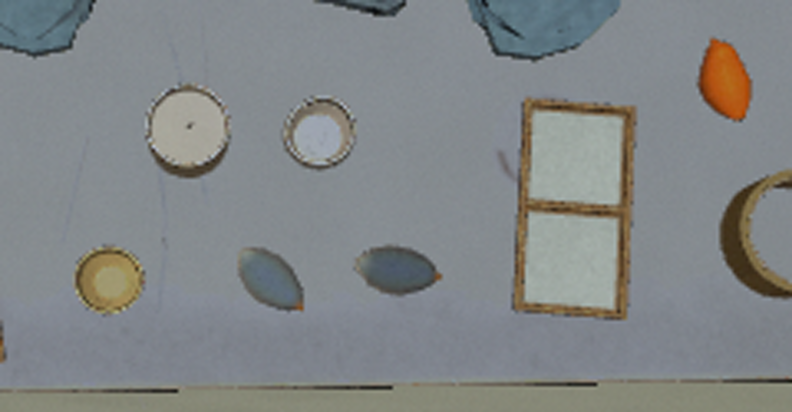

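Top view: candle (327,230), pinch pot (366,231), egg cup (303,275), grey-blue birds (352,274) and (390,272); the orange one at (489,214) is the look-alike and is left alone. Long tray (248,254), short tray (443,253). The crop confirms the colours. Now I fit the tray poses and bird yaws.

```bash
cat > c.py <<'E'
import cv2, numpy as np
for n,bx in(("top",{"long":(215,195,280,312),"short":(418,212,468,292)}),("side",{"long":(268,288,388,338),"short":(290,184,350,218)})):
    c=np.load(n+"0.npz"); hsv=cv2.cvtColor(c["image"],cv2.COLOR_RGB2HSV); K,T,z=c["K"],c["T"],c["range_z"]
    for k,(l,t,r,b) in bx.items():
        m=np.zeros(z.shape,bool); m[t:b,l:r]=(hsv[t:b,l:r,1]>80)&(hsv[t:b,l:r,0]<30)
        nn,lab,st,_=cv2.connectedComponentsWithStats(m.astype(np.uint8)); i=1+np.argmax(st[1:,4]); v,u=np.nonzero(lab==i)
        d=T[:3,:3]@np.linalg.inv(K)@np.vstack([u,v,np.ones_like(u)]); s=(.012-T[2,3])/d[2]; P=(T[:3,3:]+d*s)[:2].T
        q=cv2.minAreaRect((P*1000).astype(np.float32)); print(n,k,len(u),np.round(q[0],1),np.round(q[1],1),round(q[2],1),P.mean(0).round(4))
c=np.load("top0.npz");z=c["range_z"];v,u=np.nonzero(z>0);zz=z[v,u];W=(c["T"][:3,:3]@np.linalg.inv(c["K"])@np.vstack([u*zz,v*zz,zz])+c["T"][:3,3:]).T
s=W[(W[:,1]>-.0)&(W[:,1]<.26)&(W[:,0]>.45)&(W[:,0]<.75)&(W[:,2]>.05)];print("obst long",s.min(0),s.max(0))
s=W[(W[:,1]>-.46)&(W[:,1]<-.1)&(W[:,0]>.45)&(W[:,0]<.72)&(W[:,2]>.05)];print("obst short",s.min(0),s.max(0))
from rig import *
p=capture("wrist");print(p["tool_from_camera"].round(3).tolist())
E
python3 c.py
```

```text
top long 867 [498.1 130.6] [243.1  86.4] 7.2 [0.4978 0.1328]
top short 614 [ 490.1 -355. ] [ 83.2 160.1] 84.6 [ 0.4905 -0.3576]
side long 138 [517.9 159.3] [200.   46.1] 6.8 [0.5169 0.1772]
side short 31 [ 491.5 -312.2] [10.9 83.4] 85.5 [ 0.4924 -0.3075]
obst long [4.50079785e-01 7.85479526e-05 5.00044282e-02] [0.74981674 0.25998052 0.1655691 ]
obst short [ 0.64879034 -0.45993812  0.05001084] [ 0.71999386 -0.10013055  0.2009343 ]
[[-0.001, -0.95, -0.312, 0.08], [1.0, -0.0, -0.001, 0.0], [0.0, -0.312, 0.95, -0.147], [0.0, 0.0, 0.0, 1.0]]
```

```bash
python3 - <<'E'
import numpy as np
c=np.load("top0.npz");z=c["range_z"]
def w(l,t,r,b):
    v,u=np.mgrid[t:b,l:r];v=v.ravel();u=u.ravel();zz=z[v,u];return (c["T"][:3,:3]@np.linalg.inv(c["K"])@np.vstack([u*zz,v*zz,zz])+c["T"][:3,3:]).T
for n,b in dict(pink=(212,152,272,192),cloth=(275,165,435,205),boxes=(437,100,525,188)).items():
    P=w(*b);P=P[P[:,2]>.03]
    if len(P):
        print(n)
        for y in np.arange(-.5,.3,.05):
            q=P[abs(P[:,1]-y)<.025]
            if len(q)>5: print(round(y,2),"xmin",q[:,0].min().round(3),"zmax",q[:,2].max().round(3))
E
```

```text
pink
-0.05 xmin 0.344 zmax 1.227
0.05 xmin 0.662 zmax 0.068
0.1 xmin 0.658 zmax 0.068
0.15 xmin 0.652 zmax 0.069
0.2 xmin 0.649 zmax 0.068
cloth
-0.35 xmin 0.667 zmax 0.083
-0.3 xmin 0.66 zmax 0.112
-0.25 xmin 0.679 zmax 0.084
-0.2 xmin 0.68 zmax 0.103
-0.15 xmin 0.681 zmax 0.107
-0.1 xmin 0.685 zmax 0.108
-0.05 xmin 0.344 zmax 1.227
-0.0 xmin 0.666 zmax 0.12
0.05 xmin 0.664 zmax 0.118
boxes
-0.5 xmin 0.649 zmax 0.202
-0.45 xmin 0.652 zmax 0.201
-0.4 xmin 0.651 zmax 0.201
-0.35 xmin 0.649 zmax 0.2
-0.05 xmin 0.344 zmax 1.227
```

```bash
cat > go.py <<'E'
import sys, numpy as np
from rig import state
# go.py x y z yaw : turn needed, then shift in the tool axes after that turn (units of the moves)
x,y,z,a=map(float,sys.argv[1:5]); s=state(); R=s["orientation"]; p=s["tcp_pos"]
yaw=np.degrees(np.arctan2(R[1,0],R[0,0])); d=(a-yaw+180)%360-180; A=np.radians(a)
D=np.array([x,y,z])-p; X=np.array([np.cos(A),np.sin(A),0]); Y=np.array([np.sin(A),-np.cos(A),0])
print("t",round(s["t"],2),"tcp",p.round(4),"yaw",round(yaw,1),"w",round(s["width"],4),"ff",round(s["finger_force"],1),"tilt",np.round(np.degrees(R[:2,2]),2))
print("turn",round(-d/6,3),"shift",np.round([D@X/.3,D@Y/.3,-D[2]/.3],4),"dist",np.round(np.linalg.norm(D),3))
E
python3 go.py .549 -.067 .025 7.2
```

```text
t 0.95 tcp [ 0.1971 -0.5402  0.2387] yaw 20.0 w 0.0883 ff 0.0 tilt [0. 0.]
turn 2.14 shift [ 1.3615 -1.4178  0.7123] dist 0.627
```

servo_tool:
  moves:
    - [0, 0, 1, 0, 0, 0, 1]
    - [0, 0, 1.0, 0, 0, 0, 1]
    - [0, 0, 0.1, 0.09, -0.09, 0, 1]
    - [0, 0, 0, 0.1, -0.1, 0, 1]
    - [0, 0, 0, 0.1, -0.1, 0, 1]
    - [0, 0, 0, 0.1, -0.1, 0, 1]
    - [0, 0, 0, 0.1, -0.1, 0, 1]
    - [0, 0, 0, 0.1, -0.1, 0, 1]
  newtons: 15

```text
t: 1.75
tcp_pos: [0.3501, -0.3401, 0.2389]
orientation: [[0.992, 0.129, 0.0], [0.129, -0.992, -0.0], [0.0, 0.001, -1.0]]
force: [0.4, -0.2, 0.1]
width: 0.0881
finger_force: 0.0
```

```bash
python3 go.py .549 -.067 .025 7.2
```

```text
t 1.75 tcp [ 0.3501 -0.3401  0.2389] yaw 7.4 w 0.0881 ff 0.0 tilt [ 0.02 -0.03]
turn 0.037 shift [ 0.7719 -0.8202  0.7131] dist 0.4
```

servo_tool:
  moves:
    - [0, 0, 0, 0.0965, -0.103, 0.04, 1]
    - [0, 0, 0, 0.0965, -0.103, 0.04, 1]
    - [0, 0, 0, 0.0965, -0.103, 0.04, 1]
    - [0, 0, 0, 0.0965, -0.103, 0.04, 1]
    - [0, 0, 0, 0.0965, -0.103, 0.04, 1]
    - [0, 0, 0, 0.0965, -0.103, 0.04, 1]
    - [0, 0, 0, 0.0965, -0.103, 0.04, 1]
    - [0, 0, 0, 0.0965, -0.103, 0.04, 1]

```text
t: 2.55
tcp_pos: [0.5479, -0.0648, 0.1424]
orientation: [[0.992, 0.13, 0.001], [0.13, -0.992, -0.0], [0.0, 0.0, -1.0]]
force: [-0.3, -1.2, -1.7]
width: 0.0881
finger_force: 0.0
```

```bash
cat > wv.py <<'E'
import sys,cv2,numpy as np
from rig import *
s=state();p=capture("wrist")
T=np.eye(4);T[:3,:3]=s["orientation"];T[:3,3]=s["tcp_pos"];T=T@p["tool_from_camera"]
print("tcp",s["tcp_pos"].round(4))
if len(sys.argv)>2: cv2.imwrite("pics/"+sys.argv[2],p["image"][:,:,::-1])
for th in sys.argv[1].split(","):
    for d in silhouettes(p,th)[:3]:
        z=p["range_z"];m=d["region"]&(z>0);v,u=np.nonzero(m);zz=z[m]
        if len(u)<30: continue
        W=(T[:3,:3]@np.linalg.inv(p["K"])@np.vstack([u*zz,v*zz,zz])+T[:3,3:]).T
        W=W[W[:,2]>.006]
        if len(W)<30: continue
        r=cv2.minAreaRect((W[:,:2]*1000).astype(np.float32));c=(np.percentile(W,1,0)+np.percentile(W,99,0))/2
        q=W[:,:2]-W[:,:2].mean(0);V=np.linalg.eigh(q.T@q)[1]
        print(th,round(d["score"],2),np.round(d["box"]),"rect",np.round(r[0],1),np.round(r[1],1),round(r[2],1),"mid",c.round(4),"ztop",np.percentile(W[:,2],98).round(4),"pca",np.degrees(np.arctan2(V[1,1],V[0,1])).round(1))
E
python3 wv.py candle,pinch_pot,egg_cup,bird_a w1.png; python3 go.py .549 -.067 .025 7.2
```

```text
tcp [ 0.5479 -0.0648  0.1424]
candle 0.78 [276. 173. 380. 286.] rect [550.3 -68.3] [61.  60.5] 2.1 mid [ 0.5509 -0.0684  0.0363] ztop 0.0611 pca -170.0
pinch_pot 0.85 [427. 205. 516. 287.] rect [ 548.5 -165.8] [51.3 53.6] 38.8 mid [ 0.5493 -0.1653  0.0223] ztop 0.038 pca 55.1
egg_cup 0.74 [198. 314. 264. 382.] rect [472.4 -21.2] [ 42.4 117.8] 74.1 mid [ 0.4415 -0.0107  0.0192] ztop 0.0317 pca 159.5
bird_a 0.62 [355. 338. 413. 384.] rect [498.7 -96.9] [155.6  36.8] 26.8 mid [ 0.4491 -0.1241  0.0283] ztop 0.0391 pca -143.2
t 2.8 tcp [ 0.5468 -0.0665  0.1427] yaw 7.5 w 0.0882 ff 0.0 tilt [-0.03 -0.02]
turn 0.048 shift [0.007  0.0025 0.3922] dist 0.118
```

View pics/w1.png

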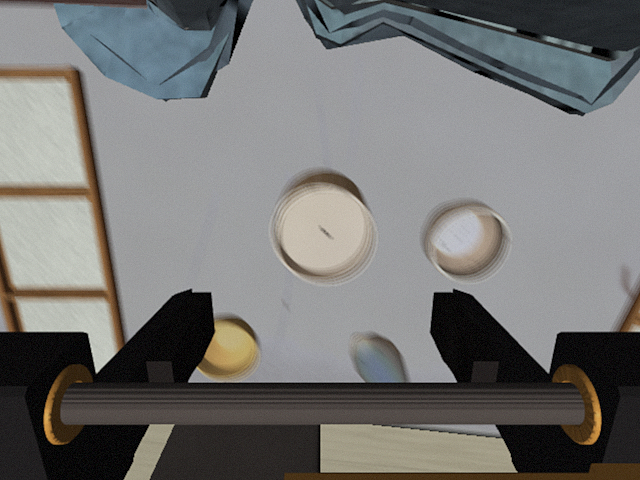

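The wrist view shows the candle at (325,230), midway between the fingers, the pot at (466,240), the egg cup at (231,347) and a bird at (378,358), which agrees with the top view. I descend and grip.

servo_tool:
  moves:
    - [0, 0, 0, 0.01, 0.005, 0.12, 1]
    - [0, 0, 0, 0, 0, 0.12, 1]
    - [0, 0, 0, 0, 0, 0.09, 1]
    - [0, 0, 0, 0, 0, 0.06, 1]
    - [0, 0, 0, 0, 0, 0, 0.5]
    - [0, 0, 0, 0, 0, 0, 0.5]
    - [0, 0, 0, 0, 0, 0, 0.5]
    - [0, 0, 0, 0, 0, 0, 0.5]
  newtons: 20

```text
t: 3.6
tcp_pos: [0.5513, -0.0682, 0.0275]
orientation: [[0.992, 0.129, 0.003], [0.129, -0.992, -0.001], [0.003, 0.001, -1.0]]
force: [-0.9, -0.2, 2.4]
width: 0.0602
finger_force: 20.0
```

servo_tool:
  moves:
    - [0, 0, 0, 0, 0, -0.07, 0.5]
    - [0, 0, 0, 0, 0, -0.1, 0.5]
    - [0, 0, 0, -0.015, -0.113, -0.03, 0.5]
    - [0, 0, 0, -0.015, -0.113, 0, 0.5]
    - [0, 0, 0, -0.015, -0.113, 0, 0.5]
    - [0, 0, 0, -0.015, -0.113, 0, 0.5]
    - [0, 0, 0, -0.015, -0.113, 0, 0.5]
    - [0, 0, 0, -0.016, -0.115, 0, 0.5]

```text
t: 4.4
tcp_pos: [0.4964, 0.1325, 0.0865]
orientation: [[0.992, 0.129, 0.001], [0.129, -0.992, 0.0], [0.001, 0.0, -1.0]]
force: [1.0, -0.3, -2.4]
width: 0.0605
finger_force: 20.0
```

```bash
python3 wv.py long_tray w2.png; python3 go.py .498 .1307 .031 7.4
```

```text
tcp [0.4964 0.1325 0.0865]
long_tray 0.75 [241.   3. 419. 296.] rect [544. 135.] [153.9  87.6] 7.0 mid [0.5516 0.1355 0.0107] ztop 0.0141 pca -166.0
t 4.5 tcp [0.4951 0.1346 0.0861] yaw 7.7 w 0.0605 ff 20.0 tilt [-0.02  0.06]
turn 0.046 shift [0.008  0.014  0.1838] dist 0.055
```

View pics/w2.png

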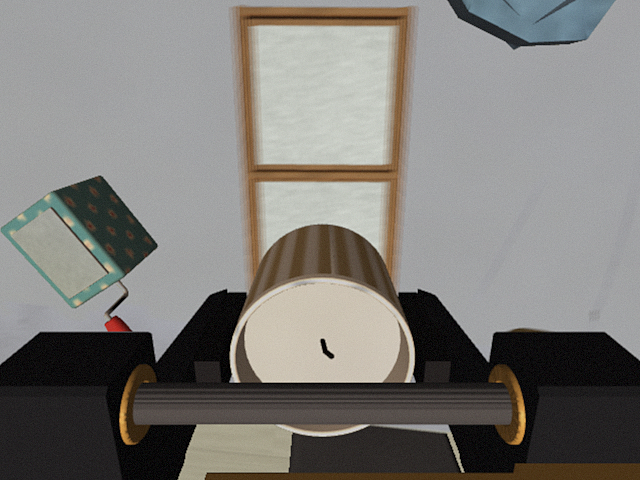

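The striped candle is held at (325,350), lined up with the tray axis. I'll check the height of the teal box at (80,240) before lowering.

```bash
python3 - <<'E'
import numpy as np
c=np.load("top0.npz");z=c["range_z"];v,u=np.nonzero(z>0);zz=z[v,u];W=(c["T"][:3,:3]@np.linalg.inv(c["K"])@np.vstack([u*zz,v*zz,zz])+c["T"][:3,3:]).T
P=W[(W[:,1]>.195)&(W[:,1]<.31)&(W[:,0]>.38)&(W[:,0]<.6)&(W[:,2]>.01)];print(P.min(0),P.max(0))
E
python3 go.py .498 .1307 .031 7.4
```

```text
[0.44526553 0.22420904 0.01105057] [0.51789718 0.28945604 0.05874938]
t 4.5 tcp [0.4951 0.1346 0.0861] yaw 7.7 w 0.0605 ff 20.0 tilt [-0.02  0.06]
turn 0.046 shift [0.008  0.014  0.1838] dist 0.055
```

servo_tool:
  moves:
    - [0, 0, 0, 0.008, 0.012, 0.04, 0.5]
    - [0, 0, 0, 0, 0, 0.05, 0.5]
    - [0, 0, 0, 0, 0, 0.04, 0.5]
    - [0, 0, 0, 0, 0, 0.025, 0.5]
    - [0, 0, 0, 0, 0, 0.015, 0.5]
    - [0, 0, 0, 0, 0, 0, 0.5]

```text
t: 5.1
tcp_pos: [0.4992, 0.1275, 0.034]
orientation: [[0.992, 0.129, -0.001], [0.129, -0.992, -0.0], [-0.001, -0.0, -1.0]]
force: [0.4, 0.7, -2.0]
width: 0.0599
finger_force: 20.0
```

servo_tool:
  moves:
    - [0, 0, 0, 0, -0.006, 0.009, 0.5]
    - [0, 0, 0, 0, 0, 0, 0.5]
    - [0, 0, 0, 0, 0, 0, 0.5]

```text
t: 5.4
tcp_pos: [0.4995, 0.1299, 0.0324]
orientation: [[0.992, 0.13, 0.001], [0.13, -0.992, -0.0], [0.001, 0.0, -1.0]]
force: [-0.2, -0.4, -1.6]
width: 0.0602
finger_force: 20.0
```

servo_tool:
  moves:
    - [0, 0, 0, 0, 0, 0.006, 0.5]
    - [0, 0, 0, 0, 0, 0, 0.5]
    - [0, 0, 0, 0, 0, 0, 0.5]

```text
t: 5.7
tcp_pos: [0.4996, 0.1298, 0.0305]
orientation: [[0.992, 0.13, 0.001], [0.13, -0.992, 0.0], [0.001, 0.0, -1.0]]
force: [-0.4, 0.7, -0.3]
width: 0.06
finger_force: 20.0
```

servo_tool:
  moves:
    - [0, 0, 0, 0, 0, 0, 1]
    - [0, 0, 0, 0, 0, 0, 1]
    - [0, 0, 0, 0, 0, 0, 1]
    - [0, 0, 0, 0, 0, -0.06, 1]
    - [0, 0, 0, 0, 0, -0.14, 1]
    - [0, 0, -0.9, 0, 0, -0.14, 1]
    - [0, 0, -1, 0, 0, 0, 1]
    - [0, 0, -1, 0, 0, 0, 1]

```text
t: 6.5
tcp_pos: [0.5006, 0.1298, 0.1343]
orientation: [[0.906, 0.424, 0.004], [0.424, -0.906, 0.0], [0.004, 0.002, -1.0]]
force: [0.6, -0.7, -0.8]
width: 0.0883
finger_force: 0.0
```

servo_tool:
  moves:
    - [0, 0, -1, 0, 0, 0, 1]
    - [0, 0, -1, 0, 0, 0, 1]
    - [0, 0, -1, 0, 0, 0, 1]
    - [0, 0, -0.35, -0.12, 0.075, 0, 1]
    - [0, 0, 0, -0.125, 0.076, 0, 1]
    - [0, 0, 0, -0.125, 0.076, 0, 1]
    - [0, 0, 0, -0.125, 0.076, 0, 1]
    - [0, 0, 0, -0.125, 0.076, 0, 1]

```text
t: 7.3
tcp_pos: [0.4458, -0.0832, 0.1324]
orientation: [[0.707, 0.707, 0.001], [0.707, -0.707, -0.0], [0.0, 0.001, -1.0]]
force: [0.5, -0.4, 0.9]
width: 0.0881
finger_force: 0.0
```

```bash
python3 go.py .440 -.123 .014 45; python3 - <<'E'
from rig import *
import numpy as np
p=capture("top")
for d in silhouettes(p,"candle")[:1]:
    z=p["range_z"];m=d["region"]&(z>0);v,u=np.nonzero(m);zz=z[m]
    W=(p["T"][:3,:3]@np.linalg.inv(p["K"])@np.vstack([u*zz,v*zz,zz])+p["T"][:3,3:]).T;W=W[W[:,2]>.03]
    print(d["score"],W.min(0),W.max(0),np.median(W[:,2]))
E
```

```text
t 7.3 tcp [ 0.4458 -0.0832  0.1324] yaw 45.0 w 0.0881 ff 0.0 tilt [ 0.03 -0.02]
turn -0.005 shift [-0.1075  0.0801  0.3948] dist 0.125
0.65 [0.4668279  0.099365   0.03016507] [0.52734488 0.15973438 0.06625884] 0.05074954473303328
```

servo_tool:
  moves:
    - [0, 0, 0, -0.055, 0.04, 0.05, 1]
    - [0, 0, 0, -0.053, 0.04, 0.05, 1]
    - [0, 0, 0, 0, 0, 0, 1]

```text
t: 7.7
tcp_pos: [0.4394, -0.1219, 0.1008]
orientation: [[0.709, 0.705, -0.003], [0.705, -0.709, 0.001], [-0.001, -0.003, -1.0]]
force: [0.8, 0.9, -0.2]
width: 0.0882
finger_force: 0.0
```

```bash
python3 wv.py bird_a w3.png; python3 go.py .440 -.123 .014 45
```

```text
tcp [ 0.4394 -0.1219  0.1008]
bird_a 0.55 [406. 303. 456. 382.] rect [ 440.  -210.5] [48.1 20.9] 63.3 mid [ 0.4429 -0.2115  0.0324] ztop 0.0419 pca 65.9
t 7.8 tcp [ 0.4403 -0.1209  0.1021] yaw 44.9 w 0.0879 ff 0.0 tilt [-0.05  0.05]
turn -0.016 shift [-0.0058  0.0043  0.2937] dist 0.088
```

View pics/w3.png

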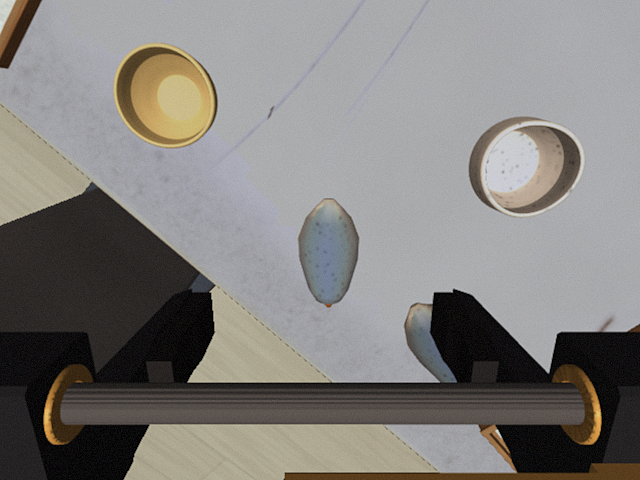

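The bird stands at (328,250), upright in the image along the tool x and midway between the fingers; the other bird (430,340) is clear of the finger. Its centre is about 5 mm further along tool x. I descend and grip.

servo_tool:
  moves:
    - [0, 0, 0, 0.012, 0.01, 0.1, 1]
    - [0, 0, 0, 0, 0, 0.1, 1]
    - [0, 0, 0, 0, 0, 0.06, 1]
    - [0, 0, 0, 0, 0, 0.033, 1]
    - [0, 0, 0, 0, 0, 0, 0.2]
    - [0, 0, 0, 0, 0, 0, 0.2]
    - [0, 0, 0, 0, 0, 0, 0.2]
    - [0, 0, 0, 0, 0, 0, 0.2]
  newtons: 12

```text
t: 8.6
tcp_pos: [0.4459, -0.1215, 0.0154]
orientation: [[0.708, 0.706, 0.002], [0.706, -0.708, -0.001], [0.001, 0.002, -1.0]]
force: [0.0, 0.0, 0.6]
width: 0.0582
finger_force: 0.0
```

servo_tool:
  moves:
    - [0, 0, 0, 0, 0, 0, 0.2]
    - [0, 0, 0, 0, 0, 0, 0.2]
    - [0, 0, 0, 0, 0, 0, 0.2]
    - [0, 0, 0, 0, 0, 0, 0.2]
    - [0, 0, 0, 0, 0, 0, 0.2]

```text
t: 9.1
tcp_pos: [0.4452, -0.1212, 0.0145]
orientation: [[0.708, 0.706, 0.0], [0.706, -0.708, -0.0], [0.0, 0.0, -1.0]]
force: [-0.9, 0.7, 1.8]
width: 0.0346
finger_force: 12.0
```

servo_tool:
  moves:
    - [0, 0, 0, 0, 0, -0.08, 0.2]
    - [0, 0, 1, 0, 0, -0.12, 0.2]
    - [0, 0, 1, 0, 0, -0.05, 0.2]
    - [0, 0, 1, 0, 0, 0, 0.2]
    - [0, 0, 1, 0, 0, 0, 0.2]
    - [0, 0, 1, 0, 0, 0, 0.2]
    - [0, 0, 1, 0, 0, 0, 0.2]
    - [0, 0, 0.3, 0, -0.07, 0, 0.2]

```text
t: 9.9
tcp_pos: [0.4424, -0.1018, 0.0895]
orientation: [[0.993, 0.119, 0.001], [0.119, -0.993, -0.001], [0.001, 0.001, -1.0]]
force: [0.1, 1.3, 0.2]
width: 0.035
finger_force: 12.0
```

servo_tool:
  moves:
    - [0, 0, 0, 0.002, -0.12, 0, 0.2]
    - [0, 0, 0, 0.002, -0.13, 0, 0.2]
    - [0, 0, 0, 0.002, -0.13, 0, 0.2]
    - [0, 0, 0, 0.002, -0.13, 0, 0.2]
    - [0, 0, 0, 0.002, -0.13, 0, 0.2]
    - [0, 0, 0, 0.002, -0.1, 0, 0.2]
    - [0, 0, 0, 0, 0, 0, 0.2]

```text
t: 10.6
tcp_pos: [0.4167, 0.123, 0.089]
orientation: [[0.992, 0.128, -0.001], [0.128, -0.992, 0.001], [-0.001, -0.001, -1.0]]
force: [0.4, -1.2, -0.6]
width: 0.0347
finger_force: 12.0
```

```bash
python3 go.py .4186 .1207 .0175 7.2
```

```text
t 10.6 tcp [0.4167 0.123  0.089 ] yaw 7.4 w 0.0347 ff 12.0 tilt [-0.05  0.04]
turn 0.03 shift [0.0054 0.0084 0.2384] dist 0.072
```

servo_tool:
  moves:
    - [0, 0, 0, 0.005, 0.005, 0.08, 0.2]
    - [0, 0, 0, 0, 0, 0.08, 0.2]
    - [0, 0, 0, 0, 0, 0.045, 0.2]
    - [0, 0, 0, 0, 0, 0.02, 0.2]
    - [0, 0, 0, 0, 0, 0.01, 0.2]
    - [0, 0, 0, 0, 0, 0, 0.2]
    - [0, 0, 0, 0, 0, 0, 0.2]

```text
t: 11.3
tcp_pos: [0.4202, 0.1188, 0.0195]
orientation: [[0.992, 0.124, 0.001], [0.124, -0.992, -0.0], [0.001, 0.0, -1.0]]
force: [0.3, -0.5, -0.7]
width: 0.0351
finger_force: 12.0
```

servo_tool:
  moves:
    - [0, 0, 0, 0, 0, 0.006, 0.2]
    - [0, 0, 0, 0, 0, 0, 0.2]
    - [0, 0, 0, 0, 0, 0, 0.8]
    - [0, 0, 0, 0, 0, 0, 0.8]
    - [0, 0, 0, 0, 0, 0, 0.8]
    - [0, 0, 0, 0, 0, -0.06, 1]
    - [0, 0, 0, 0, 0, -0.14, 1]
    - [0, 0, -1, 0, 0, -0.14, 1]

```text
t: 12.1
tcp_pos: [0.4183, 0.119, 0.1194]
orientation: [[0.974, 0.229, -0.003], [0.229, -0.974, 0.0], [-0.003, -0.001, -1.0]]
force: [1.6, 1.5, 0.9]
width: 0.0806
finger_force: 0.0
```

servo_tool:
  moves:
    - [0, 0, -1, 0, 0.04, 0, 1]
    - [0, 0, -1, 0, 0.04, 0, 1]
    - [0, 0, -1, 0, 0.04, 0, 1]
    - [0, 0, -1, 0, 0.04, 0, 1]
    - [0, 0, -1, 0, 0, 0, 1]
    - [0, 0, -1, 0, 0, 0, 1]
    - [0, 0, -1, 0, 0, 0, 1]
    - [0, 0, -1, 0, 0, 0, 1]

```text
t: 12.9
tcp_pos: [0.4372, 0.0748, 0.1189]
orientation: [[0.479, 0.878, -0.0], [0.878, -0.479, 0.0], [-0.0, -0.0, -1.0]]
force: [-0.5, -0.1, -0.5]
width: 0.0881
finger_force: 0.0
```

servo_tool:
  moves:
    - [0, 0, -1, 0, 0, 0, 1]
    - [0, 0, -1, -0.06, 0, 0, 1]
    - [0, 0, -0.7, -0.1, 0, 0, 1]
    - [0, 0, 0, -0.12, 0, 0, 1]
    - [0, 0, 0, -0.12, 0, 0, 1]
    - [0, 0, 0, -0.12, 0, 0, 1]
    - [0, 0, 0, -0.12, 0, 0, 1]
    - [0, 0, 0, -0.12, 0, 0, 1]

```text
t: 13.7
tcp_pos: [0.3817, -0.1473, 0.1191]
orientation: [[0.219, 0.976, 0.0], [0.976, -0.219, -0.0], [-0.0, 0.0, -1.0]]
force: [0.3, -0.5, 1.1]
width: 0.088
finger_force: 0.0
```

```bash
python3 go.py .4455 -.215 .09 78
```

```text
t 13.7 tcp [ 0.3817 -0.1473  0.1191] yaw 77.3 w 0.088 ff 0.0 tilt [ 0.01 -0.01]
turn -0.109 shift [-0.1764  0.2548  0.097 ] dist 0.097
```

servo_tool:
  moves:
    - [0, 0, 0, -0.06, 0.085, 0.02, 1]
    - [0, 0, 0, -0.06, 0.085, 0.02, 1]
    - [0, 0, 0, -0.06, 0.085, 0.02, 1]
    - [0, 0, 0, 0, 0, 0, 1]

```text
t: 14.1
tcp_pos: [0.4467, -0.2182, 0.1005]
orientation: [[0.221, 0.975, 0.001], [0.975, -0.221, -0.001], [-0.001, 0.001, -1.0]]
force: [0.3, 0.5, -0.2]
width: 0.088
finger_force: 0.0
```

```bash
python3 wv.py bird_a w4.png; python3 go.py .4455 -.215 .014 77.3
```

```text
tcp [ 0.4467 -0.2182  0.1005]
bird_a 0.95 [291. 196. 348. 305.] rect [ 444. -220.] [60.2 36.7] 58.7 mid [ 0.4456 -0.2172  0.0338] ztop 0.0445 pca 78.4
t 14.2 tcp [ 0.4446 -0.2153  0.1004] yaw 77.3 w 0.0884 ff 0.0 tilt [-0.08  0.07]
turn 0.003 shift [0.0015 0.0026 0.288 ] dist 0.086
```

View pics/w4.png

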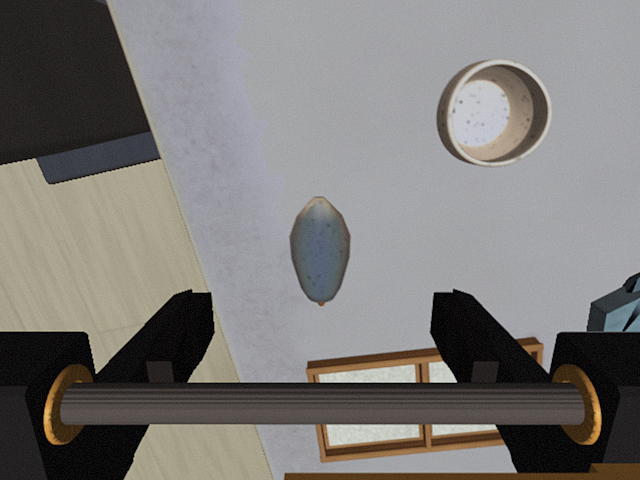

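The second grey-blue bird is at (321,250), aligned and centred between the fingers.

servo_tool:
  moves:
    - [0, 0, 0, 0.012, 0, 0.1, 1]
    - [0, 0, 0, 0, 0, 0.1, 1]
    - [0, 0, 0, 0, 0, 0.055, 0.9]
    - [0, 0, 0, 0, 0, 0.033, 0.8]
    - [0, 0, 0, 0, 0, 0, 0.2]
    - [0, 0, 0, 0, 0, 0, 0.2]
    - [0, 0, 0, 0, 0, 0, 0.2]
    - [0, 0, 0, 0, 0, 0, 0.2]

```text
t: 15.0
tcp_pos: [0.4466, -0.2125, 0.0156]
orientation: [[0.219, 0.976, 0.001], [0.976, -0.219, -0.001], [-0.001, 0.002, -1.0]]
force: [-0.3, -0.3, -0.7]
width: 0.0421
finger_force: 0.0
```

servo_tool:
  moves:
    - [0, 0, 0, 0, 0, 0, 0.2]
    - [0, 0, 0, 0, 0, 0, 0.2]
    - [0, 0, 0, 0, 0, 0, 0.2]

```text
t: 15.3
tcp_pos: [0.4465, -0.2124, 0.0152]
orientation: [[0.219, 0.976, 0.001], [0.976, -0.219, -0.001], [-0.0, 0.001, -1.0]]
force: [-0.7, 0.2, 5.5]
width: 0.0347
finger_force: 12.0
```

servo_tool:
  moves:
    - [0, 0, 0, 0, 0, -0.07, 0.2]
    - [0, 0, 1, 0, 0, -0.12, 0.2]
    - [0, 0, 1, 0, 0, -0.08, 0.2]
    - [0, 0, 1, 0, 0, 0, 0.2]
    - [0, 0, 1, 0, 0, 0, 0.2]
    - [0, 0, 1, 0, 0, 0, 0.2]
    - [0, 0, 1, 0, 0, 0, 0.2]
    - [0, 0, 1, 0, 0, 0, 0.2]

```text
t: 16.1
tcp_pos: [0.4455, -0.2118, 0.0953]
orientation: [[0.818, 0.575, -0.001], [0.575, -0.818, 0.001], [-0.0, -0.001, -1.0]]
force: [-0.2, -0.1, -0.8]
width: 0.0346
finger_force: 12.0
```

servo_tool:
  moves:
    - [0, 0, 1, 0, 0, 0, 0.2]
    - [0, 0, 1, 0, 0, 0, 0.2]
    - [0, 0, 1, 0, 0, 0, 0.2]
    - [0, 0, 1, 0, 0, 0, 0.2]
    - [0, 0, 0.7, 0.02, -0.05, 0, 0.2]
    - [0, 0, 0, 0.058, -0.11, 0, 0.2]
    - [0, 0, 0, 0.058, -0.11, 0, 0.2]
    - [0, 0, 0, 0.058, -0.11, 0, 0.2]

```text
t: 16.9
tcp_pos: [0.4882, -0.0902, 0.0953]
orientation: [[0.992, 0.123, -0.001], [0.123, -0.992, 0.0], [-0.001, -0.0, -1.0]]
force: [-0.1, 0.0, -0.5]
width: 0.0351
finger_force: 12.0
```

servo_tool:
  moves:
    - [0, 0, 0, 0.058, -0.11, 0, 0.2]
    - [0, 0, 0, 0.058, -0.11, 0, 0.2]
    - [0, 0, 0, 0.058, -0.11, 0, 0.2]
    - [0, 0, 0, 0.058, -0.11, 0, 0.2]
    - [0, 0, 0, 0.058, -0.11, 0, 0.2]
    - [0, 0, 0, 0.058, -0.11, 0, 0.2]
    - [0, 0, 0, 0.04, -0.07, 0, 0.2]
    - [0, 0, 0, 0, 0, 0, 0.2]

```text
t: 17.7
tcp_pos: [0.5769, 0.143, 0.0953]
orientation: [[0.992, 0.128, 0.0], [0.128, -0.992, 0.001], [0.0, -0.001, -1.0]]
force: [-0.4, -0.7, -0.3]
width: 0.0347
finger_force: 12.0
```

```bash
python3 go.py .5774 .1407 .018 7.2
```

```text
t 17.7 tcp [0.5769 0.143  0.0953] yaw 7.3 w 0.0347 ff 12.0 tilt [0.   0.03]
turn 0.022 shift [0.0007 0.0079 0.2576] dist 0.077
```

servo_tool:
  moves:
    - [0, 0, 0, 0, 0.006, 0.08, 0.2]
    - [0, 0, 0, 0, 0, 0.08, 0.2]
    - [0, 0, 0, 0, 0, 0.05, 0.2]
    - [0, 0, 0, 0, 0, 0.03, 0.2]
    - [0, 0, 0, 0, 0, 0.014, 0.2]
    - [0, 0, 0, 0, 0, 0, 0.2]
    - [0, 0, 0, 0, 0, 0, 0.2]

```text
t: 18.4
tcp_pos: [0.5775, 0.1385, 0.0203]
orientation: [[0.992, 0.124, 0.001], [0.124, -0.992, 0.0], [0.001, 0.0, -1.0]]
force: [-0.8, 0.7, -0.6]
width: 0.0346
finger_force: 12.0
```

servo_tool:
  moves:
    - [0, 0, 0, 0, -0.003, 0.006, 0.2]
    - [0, 0, 0, 0, 0, 0, 0.2]
    - [0, 0, 0, 0, 0, 0, 0.8]
    - [0, 0, 0, 0, 0, 0, 0.8]
    - [0, 0, 0, 0, 0, 0, 0.8]
    - [0, 0, 0, 0, 0, -0.06, 1]
    - [0, 0, 1, 0, 0, -0.14, 1]
    - [0, 0, 1.1, 0, 0, -0.1, 1]

```text
out of range
```

```bash
python3 go.py .4425 -.008 .09 -5.4
```

```text
t 18.4 tcp [0.5775 0.1385 0.0203] yaw 7.1 w 0.0346 ff 12.0 tilt [0.08 0.  ]
turn 2.089 shift [-0.4021  0.5284 -0.2325] dist 0.211
```

servo_tool:
  moves:
    - [0, 0, 0, 0, -0.003, 0.006, 0.2]
    - [0, 0, 0, 0, 0, 0, 0.2]
    - [0, 0, 0, 0, 0, 0, 0.8]
    - [0, 0, 0, 0, 0, 0, 0.8]
    - [0, 0, 0, 0, 0, 0, 0.8]
    - [0, 0, 0, 0, 0, -0.06, 1]
    - [0, 0, 1, 0, 0, -0.14, 1]
    - [0, 0, 1, 0, 0, -0.1, 1]

```text
t: 19.2
tcp_pos: [0.5769, 0.1395, 0.1091]
orientation: [[0.996, -0.089, 0.0], [-0.089, -0.996, 0.0], [0.0, -0.0, -1.0]]
force: [0.9, 0.5, 0.9]
width: 0.0805
finger_force: 0.0
```

servo_tool:
  moves:
    - [0, 0, 0.1, -0.04, 0.06, 0, 1]
    - [0, 0, 0, -0.08, 0.105, 0, 1]
    - [0, 0, 0, -0.08, 0.105, 0, 1]
    - [0, 0, 0, -0.08, 0.105, 0, 1]
    - [0, 0, 0, -0.08, 0.105, 0, 1]
    - [0, 0, 0, -0.042, 0.05, 0, 1]
    - [0, 0, 0, 0, 0, 0, 1]

```text
t: 19.9
tcp_pos: [0.4402, -0.0086, 0.1075]
orientation: [[0.995, -0.098, -0.001], [-0.098, -0.995, -0.0], [-0.001, 0.0, -1.0]]
force: [0.8, -0.2, -0.0]
width: 0.0878
finger_force: 0.0
```

```bash
python3 wv.py egg_cup w5.png; python3 go.py .4425 -.008 .016 -5.4;cat > tv.py <<'E'
from rig import *
import numpy as np,sys,cv2
p=capture("top")
if len(sys.argv)>2: l,t,r,b=map(int,sys.argv[3:7]); cv2.imwrite("pics/"+sys.argv[2],cv2.resize(p["image"][t:b,l:r,::-1],None,fx=4,fy=4,interpolation=cv2.INTER_CUBIC))
L={"l":(.498,.1307,7.2),"s":(.490,-.355,-5.4)}
for th in sys.argv[1].split(","):
  for d in silhouettes(p,th)[:3]:
    z=p["range_z"];m=d["region"]&(z>0);v,u=np.nonzero(m);zz=z[m]
    W=(p["T"][:3,:3]@np.linalg.inv(p["K"])@np.vstack([u*zz,v*zz,zz])+p["T"][:3,3:]).T;W=W[W[:,2]>.012]
    if len(W)<20: continue
    c=(np.percentile(W,1,0)+np.percentile(W,99,0))/2;q=W[:,:2]-W[:,:2].mean(0);V=np.linalg.eigh(q.T@q)[1]
    x,y,a=L["l" if c[1]>0 else "s"];a=np.radians(a);e=c[:2]-[x,y]
    print(th,round(d["score"],2),c.round(4),"in tray",np.round([e@[np.cos(a),np.sin(a)],e@[-np.sin(a),np.cos(a)]],4),"pca",np.degrees(np.arctan2(V[1,1],V[0,1])).round(1),"ztop",W[:,2].max().round(4))
E
python3 tv.py bird_a,candle t1.png 200 180 340 320
```

```text
tcp [ 0.4402 -0.0086  0.1075]
egg_cup 0.81 [281. 196. 367. 283.] rect [440.5  -7.8] [49.7 50.6] 13.4 mid [ 0.4412 -0.0081  0.0193] ztop 0.0318 pca 82.8
t 20.0 tcp [ 0.4423 -0.0076  0.108 ] yaw -5.5 w 0.0878 ff 0.0 tilt [ 0.07 -0.  ]
turn -0.021 shift [0.0009 0.0014 0.3067] dist 0.092
bird_a 0.67 [ 0.5802 -0.4679  0.0317] in tray [ 0.1004 -0.1039] pca -161.1 ztop 0.0466
bird_a 0.62 [0.5696 0.1387 0.0362] in tray [ 0.072  -0.0011] pca -171.6 ztop 0.0502
bird_a 0.49 [0.3992 0.1088 0.0391] in tray [-0.1007 -0.0093] pca 160.2 ztop 0.0494
candle 0.51 [0.4994 0.1387 0.0559] in tray [0.0024 0.0077] pca 160.8 ztop 0.4779
```

View pics/t1.png

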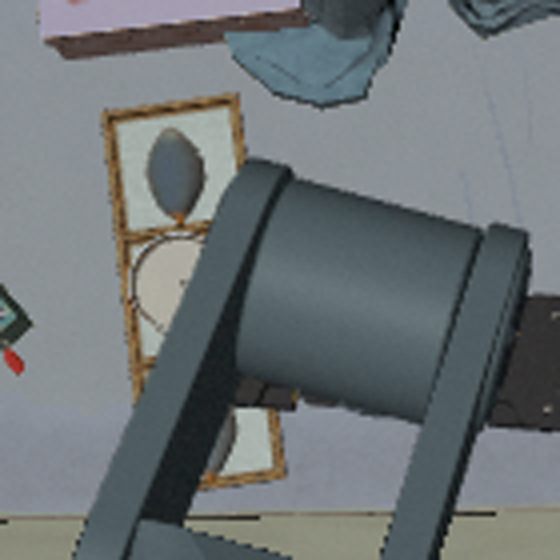

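View pics/w5.png

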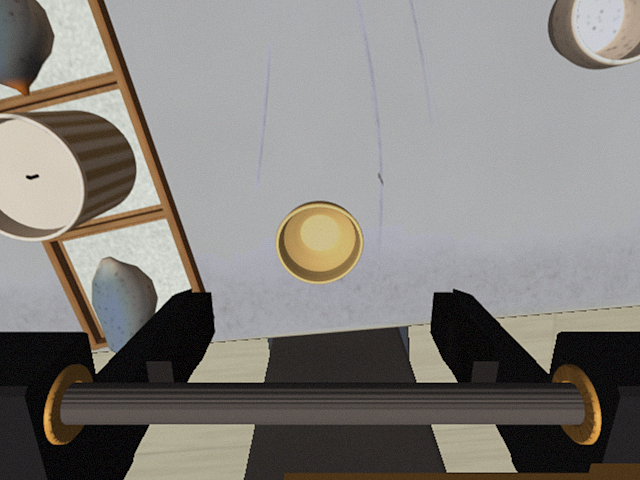

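Top crop: the far bird (175,175) and candle (180,285) sit well in their cells; the near bird is hidden by the arm. In the wrist view the egg cup is at (319,242), centred between the fingers.

servo_tool:
  moves:
    - [0, 0, 0, 0.008, 0, 0.1, 1]
    - [0, 0, 0, 0, 0, 0.1, 1]
    - [0, 0, 0, 0, 0, 0.07, 0.9]
    - [0, 0, 0, 0, 0, 0.036, 0.8]
    - [0, 0, 0, 0, 0, 0, 0.4]
    - [0, 0, 0, 0, 0, 0, 0.4]
    - [0, 0, 0, 0, 0, 0, 0.4]
    - [0, 0, 0, 0, 0, 0, 0.4]

```text
t: 20.95
tcp_pos: [0.4451, -0.0079, 0.0169]
orientation: [[0.995, -0.095, 0.002], [-0.095, -0.995, -0.001], [0.002, 0.0, -1.0]]
force: [0.3, 0.1, 1.0]
width: 0.0495
finger_force: 12.0
```

servo_tool:
  moves:
    - [0, 0, 0, 0, 0, 0, 0.4]
    - [0, 0, 0, 0, 0, 0, 0.4]

```text
t: 21.15
tcp_pos: [0.4452, -0.0079, 0.0168]
orientation: [[0.995, -0.095, 0.002], [-0.095, -0.995, -0.0], [0.002, 0.0, -1.0]]
force: [1.2, 2.0, 5.9]
width: 0.0495
finger_force: 12.0
```

```bash
python3 go.py .5288 -.3587 .02 -5.4
```

```text
t 21.15 tcp [ 0.4452 -0.0079  0.0168] yaw -5.5 w 0.0495 ff 12.0 tilt [ 0.14 -0.02]
turn -0.012 shift [ 0.3874  1.1379 -0.0106] dist 0.361
```

servo_tool:
  moves:
    - [0, 0, 0, 0, 0, -0.06, 0.4]
    - [0, 0, 0, 0, 0, -0.1, 0.4]
    - [0, 0, 0, 0.02, 0.06, -0.08, 0.4]
    - [0, 0, 0, 0.039, 0.114, 0, 0.4]
    - [0, 0, 0, 0.039, 0.114, 0, 0.4]
    - [0, 0, 0, 0.039, 0.114, 0, 0.4]
    - [0, 0, 0, 0.039, 0.114, 0, 0.4]
    - [0, 0, 0, 0.039, 0.114, 0, 0.4]

```text
t: 21.95
tcp_pos: [0.4901, -0.2034, 0.0878]
orientation: [[0.995, -0.095, -0.0], [-0.095, -0.995, 0.0], [-0.0, -0.0, -1.0]]
force: [0.1, -0.3, 0.1]
width: 0.0493
finger_force: 12.0
```

servo_tool:
  moves:
    - [0, 0, 0, 0.039, 0.114, 0, 0.4]
    - [0, 0, 0, 0.039, 0.114, 0, 0.4]
    - [0, 0, 0, 0.039, 0.114, 0, 0.4]
    - [0, 0, 0, 0.039, 0.114, 0, 0.4]
    - [0, 0, 0, 0.02, 0.054, 0, 0.4]
    - [0, 0, 0, 0, 0, 0, 0.4]
    - [0, 0, 0, 0, 0, 0, 0.4]

```text
t: 22.65
tcp_pos: [0.5277, -0.3587, 0.0871]
orientation: [[0.995, -0.096, -0.001], [-0.096, -0.995, 0.001], [-0.001, -0.001, -1.0]]
force: [-0.5, 1.2, -0.6]
width: 0.0492
finger_force: 12.0
```

```bash
python3 go.py .5288 -.3587 .02 -5.4
```

```text
t 22.65 tcp [ 0.5277 -0.3587  0.0871] yaw -5.5 w 0.0492 ff 12.0 tilt [-0.07  0.08]
turn -0.015 shift [ 3.800e-03 -2.000e-04  2.238e-01] dist 0.067
```

servo_tool:
  moves:
    - [0, 0, 0, 0, 0, 0.08, 0.4]
    - [0, 0, 0, 0, 0, 0.07, 0.4]
    - [0, 0, 0, 0, 0, 0.04, 0.4]
    - [0, 0, 0, 0, 0, 0.02, 0.4]
    - [0, 0, 0, 0, 0, 0.012, 0.4]
    - [0, 0, 0, 0, 0, 0, 0.4]
    - [0, 0, 0, 0, 0, 0, 0.4]

```text
t: 23.35
tcp_pos: [0.5289, -0.3597, 0.0221]
orientation: [[0.995, -0.095, 0.001], [-0.095, -0.995, -0.001], [0.001, 0.001, -1.0]]
force: [0.5, -0.2, -0.3]
width: 0.0495
finger_force: 12.0
```

servo_tool:
  moves:
    - [0, 0, 0, 0, 0, 0.007, 0.4]
    - [0, 0, 0, 0, 0, 0, 0.4]
    - [0, 0, 0, 0, 0, 0, 0.9]
    - [0, 0, 0, 0, 0, 0, 0.9]
    - [0, 0, 0, 0, 0, 0, 1]
    - [0, 0, 0, 0, 0, -0.06, 1]
    - [0, 0, 0, 0, 0, -0.13, 1]
    - [0, 0, 0, 0, 0, -0.1, 1]

```text
t: 24.15
tcp_pos: [0.5287, -0.3596, 0.1088]
orientation: [[0.995, -0.095, 0.001], [-0.095, -0.995, -0.001], [0.001, 0.001, -1.0]]
force: [-0.1, -1.3, 0.3]
width: 0.0883
finger_force: 0.0
```

servo_tool:
  moves:
    - [0, 0, 0, 0, -0.1, 0, 1]
    - [0, 0, 0, 0.002, -0.13, 0, 1]
    - [0, 0, 0, 0.002, -0.13, 0, 1]
    - [0, 0, 0, 0.002, -0.13, 0, 1]
    - [0, 0, 0, 0.002, -0.1, 0, 1]
    - [0, 0, 0, 0.002, -0.06, 0, 1]
    - [0, 0, 0, 0, 0, 0, 1]
    - [0, 0, 0, 0, 0, 0, 1]

```text
t: 24.95
tcp_pos: [0.5503, -0.1662, 0.1068]
orientation: [[0.996, -0.095, 0.001], [-0.095, -0.996, -0.001], [0.001, 0.001, -1.0]]
force: [-0.2, -0.5, -1.4]
width: 0.088
finger_force: 0.0
```

```bash
python3 wv.py pinch_pot w6.png; python3 go.py .550 -.1655 .016 -5.4; python3 tv.py egg_cup,candle,bird_a
```

```text
tcp [ 0.5503 -0.1662  0.1068]
pinch_pot 0.87 [276. 204. 365. 297.] rect [ 549.  -166.2] [52.  52.8] 83.4 mid [ 0.5493 -0.1664  0.0223] ztop 0.0381 pca 161.3
t 25.05 tcp [ 0.5501 -0.167   0.1065] yaw -5.5 w 0.0879 ff 0.0 tilt [ 0.03 -0.04]
turn -0.021 shift [-0.0006 -0.0049  0.3016] dist 0.091
egg_cup 0.9 [ 0.5243 -0.3583  0.0248] in tray [ 0.0345 -0.0001] pca 116.1 ztop 0.039
candle 0.87 [0.4969 0.1292 0.0415] in tray [-0.0013 -0.0013] pca 45.3 ztop 0.0684
bird_a 0.63 [0.412  0.1159 0.0368] in tray [-0.0872 -0.0039] pca -171.9 ztop 0.051
bird_a 0.61 [0.5678 0.1391 0.0386] in tray [ 0.0703 -0.0004] pca -172.0 ztop 0.0504
bird_a 0.57 [ 0.5803 -0.4684  0.0305] in tray [ 0.1006 -0.1044] pca -159.4 ztop 0.0482
```

View pics/w6.png

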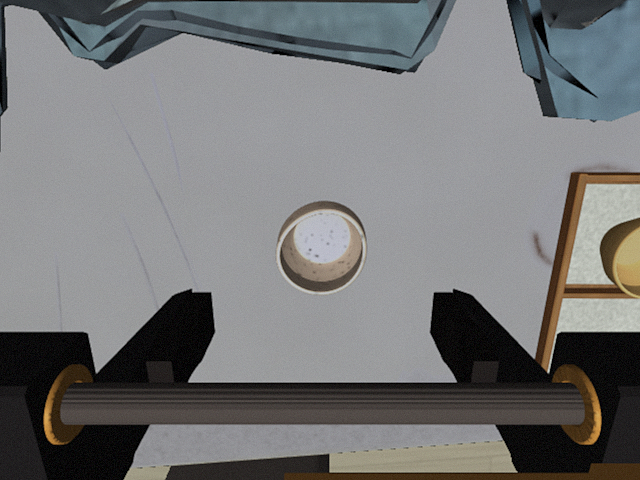

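The speckled pot is at (321,250), centred; the egg cup already shows in the far cell at the right edge.

servo_tool:
  moves:
    - [0, 0, 0, 0, 0, 0.1, 1]
    - [0, 0, 0, 0, 0, 0.1, 1]
    - [0, 0, 0, 0, 0, 0.065, 0.95]
    - [0, 0, 0, 0, 0, 0.036, 0.9]
    - [0, 0, 0, 0, 0, 0, 0.4]
    - [0, 0, 0, 0, 0, 0, 0.4]
    - [0, 0, 0, 0, 0, 0, 0.4]
    - [0, 0, 0, 0, 0, 0, 0.4]

```text
t: 26.05
tcp_pos: [0.5509, -0.166, 0.0172]
orientation: [[0.995, -0.095, 0.002], [-0.095, -0.995, -0.001], [0.002, 0.001, -1.0]]
force: [0.9, -0.7, 1.9]
width: 0.0521
finger_force: 12.0
```

servo_tool:
  moves:
    - [0, 0, 0, 0, 0, 0, 0.4]
    - [0, 0, 0, 0, 0, 0, 0.4]

```text
t: 26.25
tcp_pos: [0.5509, -0.166, 0.0171]
orientation: [[0.995, -0.095, 0.002], [-0.095, -0.995, -0.001], [0.002, 0.001, -1.0]]
force: [-0.2, 0.4, 5.3]
width: 0.0529
finger_force: 12.0
```

```bash
python3 go.py .4512 -.3513 .02 -5.4
```

```text
t 26.25 tcp [ 0.5509 -0.166   0.0171] yaw -5.5 w 0.0529 ff 12.0 tilt [ 0.12 -0.07]
turn -0.009 shift [-0.2726  0.646  -0.0096] dist 0.21
```

servo_tool:
  moves:
    - [0, 0, 0, 0, 0, -0.04, 0.4]
    - [0, 0, 0, 0, 0, -0.07, 0.4]
    - [0, 0, 0, 0, 0, -0.1, 0.4]
    - [0, 0, 0, -0.03, 0.07, -0.02, 0.4]
    - [0, 0, 0, -0.05, 0.115, 0, 0.4]
    - [0, 0, 0, -0.05, 0.115, 0, 0.4]
    - [0, 0, 0, -0.05, 0.115, 0, 0.4]
    - [0, 0, 0, -0.05, 0.115, 0, 0.4]
  newtons: 15

```text
t: 27.05
tcp_pos: [0.4652, -0.3181, 0.0854]
orientation: [[0.996, -0.095, 0.0], [-0.095, -0.996, 0.0], [0.0, -0.0, -1.0]]
force: [1.1, 0.2, -0.8]
width: 0.0522
finger_force: 15.0
```

servo_tool:
  moves:
    - [0, 0, 0, -0.043, 0.115, 0, 0.4]
    - [0, 0, 0, 0, 0, 0, 0.4]
    - [0, 0, 0, 0, 0, 0, 0.4]

```text
t: 27.35
tcp_pos: [0.4495, -0.3506, 0.0851]
orientation: [[0.995, -0.097, 0.0], [-0.097, -0.995, 0.001], [-0.0, -0.001, -1.0]]
force: [-0.1, 0.9, -1.2]
width: 0.0525
finger_force: 15.0
```

```bash
python3 wv.py pinch_pot,egg_cup w7.png; python3 go.py .4512 -.3513 .02 -5.4
```

```text
tcp [ 0.4495 -0.3506  0.0851]
pinch_pot 0.71 [253. 258. 396. 385.] rect [ 440.  -353.5] [67.9 53.5] 13.6 mid [ 0.448  -0.3514  0.0895] ztop 0.1055 pca 167.3
egg_cup 0.63 [276.  51. 383. 166.] rect [ 524.5 -360.8] [50.2 49.8] 41.7 mid [ 0.5242 -0.3605  0.0223] ztop 0.0349 pca 89.2
t 27.5 tcp [ 0.4503 -0.349   0.0848] yaw -5.4 w 0.053 ff 15.0 tilt [-0.02  0.04]
turn 0.002 shift [0.0038 0.0073 0.2159] dist 0.065
```

View pics/w7.png

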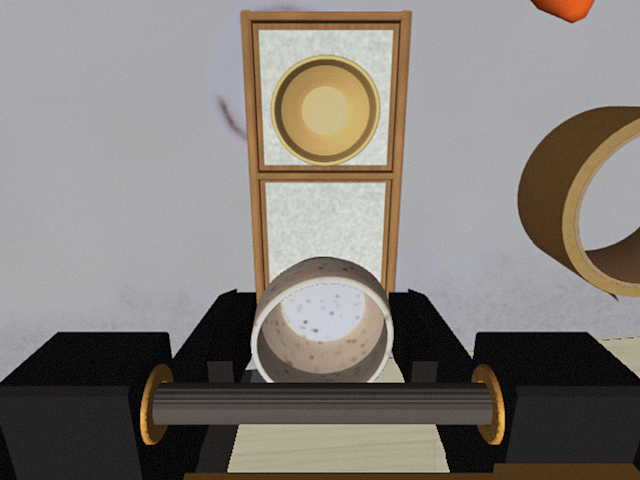

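The egg cup is in the far cell at (326,108), upright; the pot is held at (322,330) in line with the near cell. I lower it.

servo_tool:
  moves:
    - [0, 0, 0, 0.006, 0.004, 0.07, 0.4]
    - [0, 0, 0, 0, 0, 0.07, 0.4]
    - [0, 0, 0, 0, 0, 0.04, 0.4]
    - [0, 0, 0, 0, 0, 0.02, 0.4]
    - [0, 0, 0, 0, 0, 0.012, 0.4]
    - [0, 0, 0, 0, 0, 0, 0.4]
    - [0, 0, 0, 0, 0, 0, 0.4]

```text
t: 28.2
tcp_pos: [0.4521, -0.3521, 0.0219]
orientation: [[0.995, -0.095, 0.001], [-0.095, -0.995, -0.001], [0.001, 0.001, -1.0]]
force: [-0.0, -1.1, -0.3]
width: 0.0525
finger_force: 15.0
```

servo_tool:
  moves:
    - [0, 0, 0, 0, 0, 0.005, 0.4]
    - [0, 0, 0, 0, 0, 0, 0.4]
    - [0, 0, 0, 0, 0, 0, 0.9]
    - [0, 0, 0, 0, 0, 0, 0.9]
    - [0, 0, 0, 0, 0, 0, 1]
    - [0, 0, 0, 0, 0, -0.06, 1]
    - [0, 0, 0, 0, 0, -0.13, 1]
    - [0, 0, 0, 0, 0, -0.15, 1]

```text
t: 29.0
tcp_pos: [0.4506, -0.3505, 0.1212]
orientation: [[0.995, -0.095, -0.003], [-0.095, -0.995, 0.003], [-0.003, -0.003, -1.0]]
force: [1.2, -0.0, 0.5]
width: 0.0879
finger_force: 0.0
```

servo_tool:
  moves:
    - [0, 0, 0, 0, -0.1, -0.1, 1]
    - [0, 0, 0, 0, -0.13, -0.05, 1]
    - [0, 0, 0, 0, -0.13, -0.05, 1]
    - [0, 0, 0, 0, -0.13, -0.05, 1]
    - [0, 0, 0, 0, -0.1, 0, 1]
    - [0, 0, 0, 0, 0, 0, 1]

```text
t: 29.6
tcp_pos: [0.4687, -0.1723, 0.1973]
orientation: [[0.996, -0.091, 0.001], [-0.091, -0.996, 0.0], [0.001, -0.0, -1.0]]
force: [-0.5, 0.6, -0.8]
width: 0.0878
finger_force: 0.0
```

```bash
python3 tv.py egg_cup,pinch_pot,bird_a,candle t2.png 210 185 410 320; sed 's/capture("top")/capture("side")/' tv.py > sv.py; python3 sv.py egg_cup,pinch_pot,bird_a,candle s2.png 270 170 390 320
```

```text
egg_cup 0.66 [ 0.5228 -0.3662  0.0246] in tray [ 0.0337 -0.0081] pca 159.7 ztop 0.0377
pinch_pot 0.73 [ 0.4485 -0.3503  0.0278] in tray [-0.0418  0.0008] pca 118.8 ztop 0.0447
bird_a 0.84 [0.4122 0.1188 0.0366] in tray [-0.0866 -0.0011] pca -170.7 ztop 0.0508
bird_a 0.62 [ 0.5816 -0.4678  0.031 ] in tray [ 0.1018 -0.1037] pca -162.7 ztop 0.0452
bird_a 0.47 [0.5686 0.1386 0.0368] in tray [ 0.071 -0.001] pca -171.5 ztop 0.0511
candle 0.92 [0.4973 0.1297 0.0391] in tray [-0.0008 -0.0009] pca 47.2 ztop 0.0681
egg_cup 0.76 [ 0.5264 -0.3612  0.0242] in tray [ 0.0368 -0.0028] pca 89.9 ztop 0.0371
egg_cup 0.71 [0.5016 0.1365 0.0219] in tray [0.0043 0.0053] pca -175.7 ztop 0.0351
egg_cup 0.19 [0.5714 0.1444 0.0318] in tray [0.0745 0.0044] pca -172.0 ztop 0.0507
pinch_pot 0.67 [ 0.4538 -0.3495  0.0268] in tray [-0.0365  0.0021] pca 85.4 ztop 0.043
bird_a 0.59 [0.5721 0.1441 0.0315] in tray [0.0752 0.004 ] pca -172.6 ztop 0.0507
bird_a 0.55 [0.4156 0.1243 0.0311] in tray [-0.0825  0.004 ] pca -174.5 ztop 0.0479
candle 0.76 [0.502  0.1309 0.0392] in tray [ 0.004  -0.0003] pca 85.3 ztop 0.0666
```

View pics/s2.png

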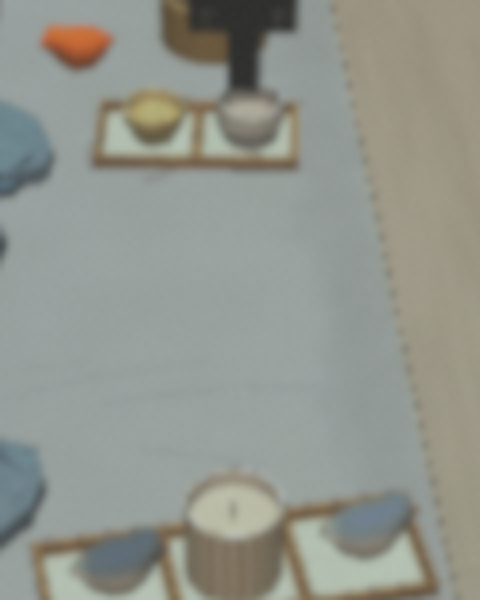

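The side crop shows all five in their cells and upright: the offsets are at most about 9 mm against the 15 mm allowed, and the bird axes are within about 2° of the tray. The arm is clear, so I hand in.

servo_tool:
  moves:
    - [0, 0, 0, 0, 0, 0, 1]
    - [0, 0, 0, 0, 0, 0, 1]
    - [0, 0, 0, 0, 0, 0, 1]
    - [0, 0, 0, 0, 0, 0, 1]

```text
t: 30.5
tcp_pos: [0.4685, -0.1755, 0.1967]
orientation: [[0.995, -0.095, 0.0], [-0.095, -0.995, 0.0], [0.0, -0.0, -1.0]]
force: [0.1, -0.8, 0.1]
width: 0.0879
finger_force: 0.0
```

```bash
python3 -c "
from rig import *
print(close_job())"
```

```text
the job is handed in; nothing more can be done
None
```

I placed both gift sets and handed the job in at about 30 s. In the last camera check all five pieces were in their cells within about 9 mm of centre and looked upright; the hand-in call returned no verdict.

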